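Let the cheese lift down on its ratchet

ROBOT

A 6-joint arm with a two-finger parallel gripper is mounted at the origin on the work surface. World frame = base frame: x ahead of the robot, y to its left, z up, the work surface at z = 0. Lengths are in m, angles in rad, forces in N, time in s.
With the tool pointing down it reaches from about 0.35 to 0.8 m from the base axis. Payload 7.3 kg.
Tool frame: the origin (TCP) lies between the finger pads; the fingertips stand 25 mm ahead of it and the grasp point (between the pads) lies 6 mm ahead of it (r.tip_extent is the distance from the TCP to the fingertips, in m); z points along the fingers, y is the direction in which the jaws open and shut (so a half turn about z gives the same grasp; the last joint's range is limited). The gripper opens to 85 mm and grips with 20 to 120 N. Pads are 22 mm wide; open, the fingers measure 114 mm over their backs; the gripper's body (76 mm by 85 mm) begins 54 mm behind the grasp point. The pads swing forward as they close: fully open they stand 13 mm farther back than shut.
Start: joints at [1.179, 0.342, 1.524, -0, 1.275, -0.146], TCP at [0.128, 0.509, 0.224] pointing down, gripper open.
Joint ranges: [-2.53, 2.53], [-0.77, 2.02], [0.04, 2.7], [-1, 4.14], [0.28, 2.66], [-3.11, 3.11]. Speed limits (rad/s): [2.57, 2.57, 3.14, 3.14, 3.14, 3.14].

INTERFACE

Orientations are given as a unit quaternion [x, y, z, w].
In Python, from workcell import r, command_gripper, optics gives the robot as it stands. The module is installed in compiled form; this text tells all that it offers. Calls block until the motion is done:
- r.reach(position, orientation): joint-space move of the TCP to a pose.
- r.move_straight(position, orientation=None, speed=0.15, max_force=None): straight line of the TCP; orientation=None keeps the orientation; speed is the mean speed in m/s. With max_force (N) it stops when the force on the tool has changed by that much, and returns True; else False.
- r.movej(angles): joint-space move.
- command_gripper(opening, force=None): finger opening in m; force is the grip in N (None keeps the last); returns when the fingers have stopped.
- r.hold(seconds).
- r.solve_ik(position, orientation): joint angles nearest the present ones, or None.
- r.read_state(): the state.
- optics.get_image(name): name is "side" or "top"; returns (picture, depth): 420x560x3 uint8, red, green, blue; 420x560 float32, m along the optical axis (not along the pixel's ray), 0 where there is no reading.
- optics.camera_model(name): a dict with "K" (3x3 intrinsics, pixels), "R" (3x3) and "t" (3): a world point X has camera coordinates R X + t. Camera axes: x right, y down, z forward; pixel columns grow to the right and rows downward; lengths in m; the calibration is good to about 2 mm. A picture is of the moment at which its call begins. camera_model takes no time and is no camera call.
A pose or a line that the arm cannot do raises r.PlanningError and nothing moves.
- r.finish_job(): hands the job in, once; it reports no verdict.
The state is a dict: "time_s": time; "joint_positions": joint angles; "dq": joint speeds; "tau": joint torques, N m; "eef_pos": TCP position; "eef_rot": TCP orientation; "contact_force": force on the tool from outside, world axes, zero at the start; "torque": the same for the moment, N m; "grip_width": finger opening in m.
Only numpy, scipy, OpenCV 4.12 (cv2) and the standard library are available. Lean on these libraries where they do the work, as an engineer would, in place of code of your own. Each camera call takes 0.05 s, during which the arm holds its last target. There are 200 camera calls.

TASK

The small rack lift holds a block of cheese too high: press its release lever down until the pawl is lifted clear of the toothed drum, keep it clear while the platform sinks, and let the lever go so that the pawl drops back behind a tooth and holds the platform level with the rollers of the table beside it, to within about 8 mm. Work only through the lever, and never push it with more than 20 N, for it comes to a hard stop soon after the pawl is clear. Leave the cheese on the platform and the things around the lift alone.

Things in the scene. Friction and masses are not known exactly. Their poses are not given: they have to be found in the camera images.
- lift: fixed grey and steel frame of the lift standing on the bench: base plate 150 x 200 x 12 mm, a steel mast 330 mm high and an upright plate carrying the drum and the pawl. Origin: bench level, near the middle of the base plate; its x points away from the robot (turned by up to 0.25 rad), its y runs from the platform (at -210 mm) past the drum (at 0) to the release lever (at +167 mm), its z up.
- drum: dark steel ratchet drum with 20 saw teeth, 104 mm over the teeth (8 mm deep), axle along the lift's x; origin at its centre, 115 mm above the bench. The platform hangs on it by rack and pinion: once free, the load turns it back (its top towards the platform) and the platform sinks 5.0 mm a tooth, damped to about 7 to 12 mm/s. It cannot be wound up again here.
- pawl: steel pawl bar above the drum, 12 mm wide, hooked down behind a tooth at the very top of the drum; origin at its pivot pin (75 mm to the +y side of the drum's axle, 164 mm above the bench), its y axis along the bar away from the nose. A spring returns it. It lifts by turning about the lift's -x.
- pawl_nose (a point): the lower end of the pawl's nose, 77 mm from the pivot: about 162 mm above the bench when seated in a tooth space (every tooth space gives the same height), 5 mm higher when it just clears the teeth, 6.5 mm higher at its hard stop
- release_lever: steel lever on the pawl's pivot pin, running to the lift's +y side, sprung upwards; origin at the pivot. Pressed at its pad it turns through a free play that differs each time and cannot be seen (1 to 11 mm at the pad, 1 to 2 N), then picks up the pawl. Let go, lever and pawl spring back.
- lever_pad (a point): centre of the top of the lever's rubber pad (34 x 34 mm), 92 mm from the pivot, 183 mm above the bench when up; the place to press. After the free play the force rises to 9 to 15 N while the loaded nose slides up its tooth (about 6 mm at the pad), falls to 6 or 7 N once the nose is clear, and about 1.5 mm further down is a hard stop, felt as a steep rise in force.
- platform: steel lifting platform, 240 mm (lift's x) by 200 mm (lift's y); origin at the centre of its top face, 165 mm above the bench at the start; moves straight down by at most 105 mm
- roller_table: short table with six grey rollers 210 mm long next to the platform, on the side away from the lever; it is fixed, at a height that varies (85 to 125 mm above the bench). Origin at its centre, at the level of the roller tops: the level wanted for the platform's top.
- cheese: yellow cheese block 200 x 130 x 90 mm, 1.7 to 3.4 kg, lying loose on the platform; origin at the centre of its underside
- jar: white jar 64 mm across, 85 mm high, standing on the bench; origin under its middle; a bystander
- scraper: spatula 200 mm long lying on the bench; a bystander
- beaker: open steel cup 72 mm across, 80 mm high, standing on the bench; origin under its middle; a bystander
Not all that is in view belongs to the job. Of the things that look like the cheese, the largest one is meant.

How it is judged:
By the outcome, as a careful person would: the job done as asked, in the order asked, and still so for the second after the job is handed in, with the robot touching nothing.
It also fails if it takes over 58 s, if anything falls off the work surface, if the arm or the gripper's body presses on something with over 40 N, if the wrist force passes 120 N, or if a joint passes its speed limit or range.

## Working session

There is one attempt and no reset: what is moved stays moved. The work goes in short steps, each a Python script; the robot and the scene stay as the last script left them, time stands still between calls to the robot, and variables do not carry over. Pictures are saved under pics/ and viewed, about 8 in all and at most 12, crops included, and the job is handed in when it is done.

```bash
mkdir -p pics
cat > h.py <<'E'
import numpy as np, cv2
from workcell import r, command_gripper, optics
def cloud(name, d):
    m=optics.camera_model(name); K,R,t=[np.array(m[k]) for k in("K","R","t")]
    v,u=np.mgrid[:d.shape[0],:d.shape[1]]
    c=np.stack([(u-K[0,2])/K[0,0]*d,(v-K[1,2])/K[1,1]*d,d],-1)
    return (c-t)@R
E
python3 - <<'E'
from h import *
for n in("side","top"):
    p,d=optics.get_image(n); cv2.imwrite(f"pics/{n}0.png",p[...,::-1]); np.save(f"{n}0.npy",d); np.save(f"{n}0p.npy",p)
    m=optics.camera_model(n); print(n,np.round(-np.array(m["R"]).T@m["t"],3),m["K"][0][0], (d>0).mean())
s=r.read_state(); print(s["time_s"],s["contact_force"],s["eef_rot"])
E
```

```text
side [-0.074 -0.63   1.037] 497.13010168782523 0.9958673469387755
top [ 0.335 -0.053  1.3  ] 460.3578483837573 0.996343537414966
0.1 [-0.46261962  0.92470672 -0.55134209] [ 1.22597759e-01  9.92456170e-01 -7.09614346e-04 -1.93131639e-04]
```

View pics/side0.png

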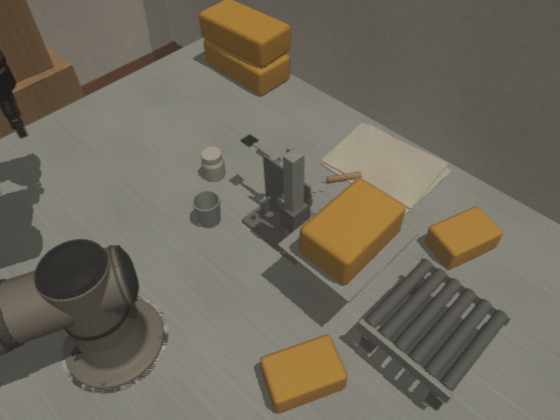

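View pics/top0.png

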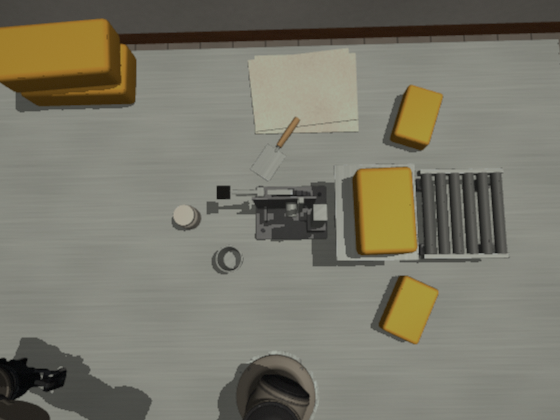

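Side view: pad at (250,141), mast at (293,180), cheese on the platform at (352,230) and rollers at (435,325). Top view: pad at (223,192), platform's bare strip at (345,215), rollers at x 425–500, jar at (185,216) and beaker at (229,259).

Run:
```python
from h import *
d=np.load("top0.npy");p=np.load("top0p.npy").astype(int);P=cloud("top",d)
def rep(n,m):
    q=P[m]; print(n,len(q),np.round(np.median(q,0),4),"z pct",np.round(np.percentile(q[:,2],[5,50,95]),4), "min",q.min(0).round(3),"max",q.max(0).round(3))
def box(x0,x1,y0,y1):
    m=np.zeros(d.shape,bool); m[y0:y1,x0:x1]=1; return m
rep("pad",box(212,235,182,202)&(p.sum(-1)<120)&(P[...,2]>.15))
rep("platL",box(340,352,175,255)); rep("platR",box(360,412,255,259));
sl=box(338,420,162,264)&(abs(P[...,2]-.165)<.008); rep("plat",sl)
print(cv2.minAreaRect(P[sl][:,:2].astype(np.float32)))
rm=box(420,510,178,252)
print("roller row maxima",[round(float(P[y,420:508,2].max()),4) for y in range(182,250,8)])
print("row215",P[215,420:510:1,2].round(3)) 
print("jar",P[216,185],"beaker",P[248:252,225:235,2].max(), P[259,229])
d=np.load("side0.npy");p=np.load("side0p.npy").astype(int);P=cloud("side",d)
rep("pad side",box(238,262,130,152)&(p.sum(-1)<120)&(P[...,2]>.15))
rep("plat side",box(290,425,200,300)&(abs(P[...,2]-.165)<.008))
rm=box(360,510,255,390)&(P[...,2]>.06)&(P[...,2]<.16); rep("roll side",rm); print(np.percentile(P[rm][:,2],[50,80,90,95,99]).round(4))
```

```text
pad 164 [0.5291 0.1135 0.182 ] z pct [0.1783 0.182  0.1859] min [0.514 0.099 0.177] max [0.545 0.129 0.191]
platL 960 [ 0.4698 -0.1882  0.1643] z pct [0.1606 0.1643 0.168 ] min [ 0.335 -0.205  0.157] max [ 0.57  -0.053  1.3  ]
platR 208 [ 0.3645 -0.2817  0.1648] z pct [0.1612 0.1648 0.1681] min [ 0.36  -0.344  0.159] max [ 0.369 -0.219  0.17 ]
plat 2391 [ 0.4628 -0.1995  0.1644] z pct [0.1608 0.1644 0.1679] min [ 0.357 -0.365  0.157] max [ 0.599 -0.166  0.171]
((0.4787716865539551, -0.2663588523864746), (0.19673356413841248, 0.24022798240184784), 89.07064819335938)
roller row maxima [1.2998, 0.1247, 1.2998, 0.1248, 0.1235, 0.1231, 1.2998, 0.1214, 1.2998]
row215 [ 3.00e-03  2.00e-03 -3.00e-03  1.04e-01  1.10e-01  1.12e-01  1.19e-01
  1.15e-01  1.19e-01  1.19e-01  1.17e-01  1.19e-01  1.17e-01  1.12e-01
 -1.00e-03 -1.00e-03 -2.00e-03  1.07e-01  1.11e-01  1.12e-01  1.14e-01
  1.18e-01  1.21e-01  1.20e-01  1.19e-01  1.23e-01  1.15e-01  1.15e-01
 -2.00e-03  1.00e-03  0.00e+00  1.08e-01  1.10e-01  1.11e-01  1.17e-01
  1.20e-01  1.23e-01  1.18e-01  1.18e-01  1.20e-01  1.16e-01  1.21e-01
  1.10e-01  3.00e-03 -2.00e-03  1.08e-01  1.10e-01  1.16e-01  1.17e-01
  1.18e-01  1.18e-01  1.20e-01  1.16e-01  1.18e-01  1.23e-01  1.15e-01
  1.12e-01 -4.00e-03  6.00e-03  1.04e-01  1.10e-01  1.30e+00  1.17e-01
  1.15e-01  1.19e-01  1.16e-01  1.19e-01  1.22e-01  1.23e-01  1.16e-01
  1.18e-01  1.00e-03  3.00e-03  1.06e-01  1.09e-01  1.13e-01  1.15e-01
  1.17e-01  1.18e-01  1.16e-01  1.17e-01  1.19e-01  1.19e-01  1.20e-01
  1.16e-01  4.00e-03  1.00e-03 -5.00e-03 -0.00e+00  2.00e-03]
jar [0.48299642 0.22976967 0.08556641] beaker 0.06510607205648361 [0.36899089 0.12296241 0.00509978]
  return _methods._mean(a, axis=axis, dtype=dtype,
  ret = um.true_divide(
Traceback (most recent call last):
IndexError: index -1 is out of bounds for axis 0 with size 0
```

Run:
```python
from h import *
d=np.load("top0.npy");P=cloud("top",d); Z=P[182:250,420:510,2]
cm=np.array([np.median(c[(c>.09)&(c<.14)]) if ((c>.09)&(c<.14)).sum()>40 else 0 for c in Z.T]); print("col medians",cm.round(4))
command_gripper(0.0)
q=r.read_state()["eef_rot"]
r.reach([0.529,0.1135,0.232],q)
r.hold(.3)
F=[]
for i in range(8): r.hold(.03); F.append(r.read_state()["contact_force"])
s=r.read_state(); print(np.round(F,2),s["eef_pos"],s["time_s"],s["grip_width"],r.tip_extent)
t=s["time_s"]; r.move_straight([0.529,0.1135,0.2315],speed=.01); s=r.read_state(); print(s["time_s"]-t,s["eef_pos"])
p,_=optics.get_image("side"); cv2.imwrite("pics/s1.png",cv2.resize(p[80:260,180:420,::-1],None,fx=3,fy=3))
```

```text
col medians [0.     0.     0.     0.1093 0.1115 0.1142 0.116  0.1166 0.1178 0.1191
 0.1191 0.118  0.1175 0.1172 0.     0.     0.     0.1104 0.1119 0.113
 0.1151 0.1164 0.1176 0.1178 0.119  0.1185 0.1172 0.1157 0.     0.
 0.     0.1083 0.1113 0.1134 0.1159 0.1167 0.1182 0.1185 0.1186 0.1191
 0.1172 0.1166 0.     0.     0.     0.109  0.1111 0.113  0.1141 0.1175
 0.1175 0.1187 0.1185 0.1182 0.1181 0.1172 0.     0.     0.     0.1089
 0.1104 0.1117 0.1141 0.1157 0.1172 0.1182 0.1187 0.1186 0.1171 0.1176
 0.     0.     0.     0.1087 0.1104 0.1117 0.1145 0.1166 0.1169 0.1182
 0.1186 0.1187 0.1177 0.1179 0.     0.     0.     0.     0.     0.    ]
[[ 0.04  0.82 -0.04]
 [-0.87 -0.   -0.58]
 [ 0.3  -0.38  0.05]
 [ 0.26 -0.56  0.22]
 [ 0.29 -0.56  0.22]
 [-0.13  0.15  0.46]
 [-0.01  0.43 -0.95]
 [ 0.    0.26  0.06]] [0.5289875  0.11352783 0.23198017] 3.4583 -0.00016769369597032752 0.025
0.25 [0.52898238 0.11346676 0.23144449]
```

View pics/s1.png

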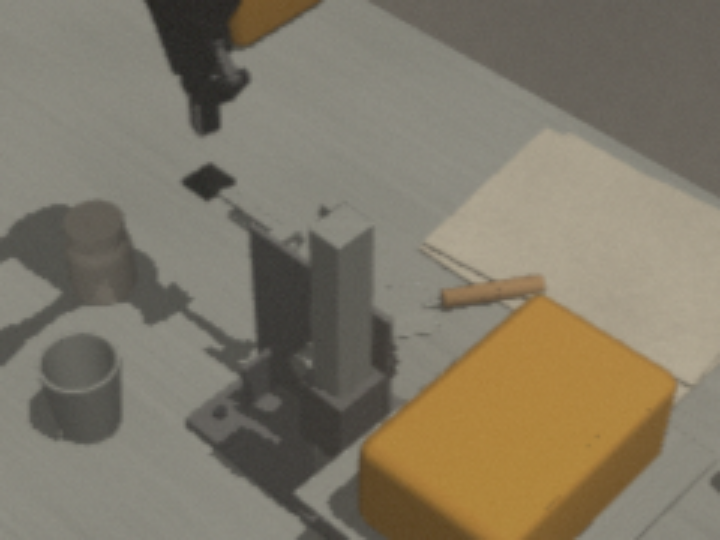

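The closed fingertips are directly over the pad, at about (205,130) against (208,181) in the crop. The roller level is about 0.119, so 9 teeth should bring the platform to 0.120.

```bash
cat > press.py <<'E'
from h import *
X,Y=0.529,0.1135
def force():
    return np.mean([(r.hold(.01),r.read_state()["contact_force"])[1] for _ in range(4)],0)[2]-f0
def plat():
    z=cloud("top",optics.get_image("top")[1])[178:252,342:351,2]; z=z[(z>.04)&(z<.19)]
    return float(np.median(z))+.0006, r.read_state()["time_s"]
f0=0; f0=np.mean([force() for _ in range(3)])
def up():
    p=r.read_state()["eef_pos"]; r.move_straight([X,Y,p[2]+.05],speed=.25)
z0,t=plat(); print("start z",z0,"t",t,"f0",f0)
z=.2315; r.move_straight([X,Y,.211],speed=.05,max_force=4); z=.211; pk=0
while True:
    f=force(); pk=max(pk,f); h,t=plat()
    print(f"{z:.4f} F={f:.1f} plat={h:.4f} t={t:.2f}")
    if h<z0-.0015: break
    if f>17.5 or z<.178 or t>35: print("ABORT"); up(); raise SystemExit
    z-= .001 if pk<3 else (.0005 if f<13 else .0003); r.move_straight([X,Y,z],speed=.02)
# sinking: follow, release at predicted height
stepped=0; hist=[]
while True:
    h,t=plat(); hist.append((h,t)); v=0
    f=r.read_state()["contact_force"][2]-f0
    if len(hist)>4: v=np.polyfit([a[1] for a in hist[-6:]],[a[0] for a in hist[-6:]],1)[0]
    print(f"h={h:.4f} t={t:.2f} v={v*1e3:.1f} F={f:.1f}")
    if h+v*.15<.1226: break
    if not stepped or (v>-.002 and len(hist)>6):
        if f>14: print("STOP?"); up(); break
        stepped=1; z-=.0004; r.move_straight([X,Y,z],speed=.02,max_force=5); hist=hist[:0]
up(); r.hold(.3)
for _ in range(3): print("after",plat()); r.hold(.2)
E
python3 press.py
```

```text
start z 0.16470779880568587 t 3.9083 f0 0.26620088796517466
0.2110 F=-0.5 plat=0.1649 t=4.55
0.2100 F=-0.5 plat=0.1651 t=4.88
0.2090 F=0.4 plat=0.1650 t=5.22
0.2080 F=0.2 plat=0.1649 t=5.55
0.2070 F=-0.8 plat=0.1649 t=5.88
0.2060 F=-0.4 plat=0.1649 t=6.22
0.2050 F=-0.4 plat=0.1650 t=6.55
0.2040 F=0.1 plat=0.1650 t=6.88
0.2030 F=0.1 plat=0.1649 t=7.22
0.2020 F=-0.1 plat=0.1650 t=7.55
0.2010 F=0.1 plat=0.1650 t=7.88
0.2000 F=-0.4 plat=0.1649 t=8.22
0.1990 F=-0.5 plat=0.1650 t=8.55
0.1980 F=-0.3 plat=0.1648 t=8.88
0.1970 F=-0.5 plat=0.1650 t=9.22
0.1960 F=0.0 plat=0.1650 t=9.55
0.1950 F=-0.0 plat=0.1648 t=9.88
0.1940 F=-0.1 plat=0.1650 t=10.22
0.1930 F=-0.3 plat=0.1649 t=10.55
0.1920 F=0.1 plat=0.1649 t=10.88
0.1910 F=0.1 plat=0.1649 t=11.22
0.1900 F=-0.4 plat=0.1651 t=11.55
0.1890 F=-0.8 plat=0.1650 t=11.88
0.1880 F=-0.4 plat=0.1651 t=12.22
0.1870 F=-0.4 plat=0.1648 t=12.55
0.1860 F=-0.6 plat=0.1649 t=12.88
0.1850 F=-0.5 plat=0.1649 t=13.22
0.1840 F=-0.5 plat=0.1647 t=13.55
0.1830 F=-0.1 plat=0.1649 t=13.88
0.1820 F=-0.3 plat=0.1650 t=14.22
0.1810 F=0.1 plat=0.1650 t=14.55
0.1800 F=-0.8 plat=0.1650 t=14.88
0.1790 F=-0.5 plat=0.1647 t=15.22
0.1780 F=-0.3 plat=0.1649 t=15.55
ABORT
```

No contact was felt, even with the tip at 0.153. I'll look closely with the tip near pad height.

Run:
```python
from h import *
s=r.read_state(); print(s["eef_pos"],s["eef_rot"],s["time_s"])
r.move_straight([.529,.1135,.214],speed=.1); print(r.read_state()["eef_pos"])
a,da=optics.get_image("side"); b,db=optics.get_image("top")
c=lambda p,x,y:cv2.resize(p[y-35:y+35,x-50:x+50,::-1],(600,420)[::1],interpolation=cv2.INTER_NEAREST)
cv2.imwrite("pics/s2.png",cv2.resize(np.hstack([c(a,250,135),c(b,223,185)]),(800,280)))
for n,d in(("side",da),("top",db)):
  m=optics.camera_model(n); 
  for X in([.529,.1135,.189],[.529,.1135,.183]):
    u=np.array(m["K"])@(np.array(m["R"])@X+m["t"]); print(n,u[:2]/u[2])
p=np.load("side0p.npy").astype(int); P=cloud("side",np.load("side0.npy"))
m=np.zeros(p.shape[:2],bool); m[128:154,236:266]=1; m&=(p.sum(-1)<130); v,u=np.nonzero(m); print("side pad px",u.mean(),v.mean(),m.sum(),np.median(P[m],0))
q=np.load("top0p.npy").astype(int); P=cloud("top",np.load("top0.npy")); m=np.zeros(p.shape[:2],bool); m[180:204,210:237]=1; m&=q.sum(-1)<130; v,u=np.nonzero(m); print("top pad px",u.mean(),v.mean(),m.sum(),np.median(P[m],0))
```

```text
[0.52965973 0.11355483 0.22930766] [1.22556654e-01 9.92460320e-01 3.53758977e-04 1.50152547e-03] 15.9
[0.52808322 0.11342288 0.2125627 ]
side [249.44255634 138.12543906]
side [249.60661692 139.88671501]
top [222.62535394 191.58170478]
top [222.9880711 191.9938609]
side pad px 250.0 143.0 1 [0.52152108 0.10386371 0.18326969]
top pad px 222.890243902439 192.0548780487805 164 [0.52913787 0.11350098 0.18195351]
```

View pics/s2.png

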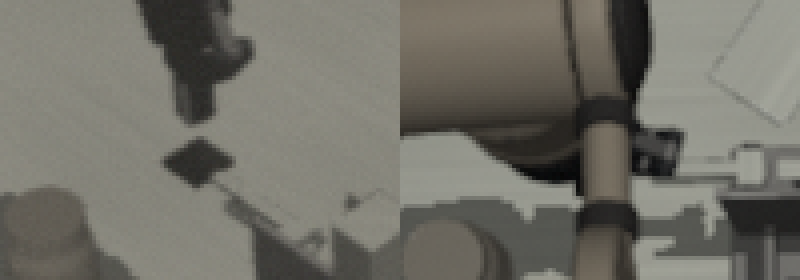

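Side view: the pad centre at (249.7,140) matches its projected position. The fingertip end shows at (248.7,131), about 7 px (24 mm) above where it should be, so I'll measure the tip from depth.

Run:
```python
from h import *
r.hold(.3); s=r.read_state(); print(s["eef_pos"],s["time_s"],s["grip_width"],np.round(s["joint_positions"],4))
a,d=optics.get_image("side"); P=cloud("side",d); g=a.astype(int).sum(-1)
m=np.zeros(d.shape,bool); m[80:160,225:275]=1; m&=(P[...,2]>.15)&(P[...,2]<.35)&(abs(P[...,1]-.1135)<.08)&(d>0)
v,u=np.nonzero(m)
for row in range(108,152,2):
    k=m[row]; 
    if k.any(): print(row,np.nonzero(k)[0][[0,-1]],np.median(P[row][k],0).round(3))
```

```text
[0.52907905 0.11351922 0.21420723] 16.5917 -0.00022373117645016596 [ 6.9600e-02  3.7940e-01  1.4966e+00  1.0000e-04  1.2652e+00 -1.2555e+00]
108 [238 259] [0.516 0.09  0.305]
110 [239 263] [0.52  0.097 0.296]
112 [241 263] [0.516 0.068 0.311]
114 [241 262] [0.516 0.071 0.301]
116 [243 260] [0.515 0.073 0.291]
118 [243 258] [0.516 0.082 0.277]
120 [244 253] [0.516 0.087 0.273]
122 [244 253] [0.522 0.103 0.25 ]
124 [244 253] [0.522 0.103 0.244]
126 [244 254] [0.522 0.105 0.237]
128 [245 253] [0.522 0.105 0.232]
130 [247 249] [0.523 0.108 0.223]
134 [249 250] [0.544 0.13  0.183]
136 [246 253] [0.537 0.122 0.185]
138 [243 256] [0.532 0.117 0.184]
140 [241 258] [0.528 0.113 0.183]
142 [243 256] [0.524 0.109 0.183]
144 [245 258] [0.521 0.098 0.183]
146 [248 261] [0.526 0.085 0.182]
148 [258 264] [0.528 0.07  0.182]
150 [257 267] [0.527 0.066 0.179]
```

The visible tip end is at about z=0.22 with the TCP reading 0.214. The real tip therefore sits about 30 mm higher than stated, and the first pass stopped just above the pad (tip at about 0.184), which explains the lack of force. x and y agree. I'll continue lower with the same force guards.

```bash
sed -i 's/r.move_straight(\[X,Y,.211\],speed=.05,max_force=4); z=.211/r.move_straight([X,Y,.181],speed=.06,max_force=4); z=.181/; s/z<.178 or t>35/z<.148 or t>42/; s/pk<3 else/pk<2.5 else/' press.py; python3 press.py
```

```text
start z 0.164896194294101 t 16.7917 f0 0.04962683935471731
0.1810 F=0.4 plat=0.1650 t=17.57
0.1800 F=0.0 plat=0.1648 t=17.91
0.1790 F=-0.3 plat=0.1647 t=18.24
0.1780 F=0.5 plat=0.1650 t=18.57
0.1770 F=0.3 plat=0.1651 t=18.91
0.1760 F=0.3 plat=0.1648 t=19.24
0.1750 F=0.5 plat=0.1650 t=19.57
0.1740 F=0.5 plat=0.1650 t=19.91
0.1730 F=0.4 plat=0.1650 t=20.24
0.1720 F=0.7 plat=0.1651 t=20.57
0.1710 F=0.4 plat=0.1650 t=20.91
0.1700 F=0.7 plat=0.1650 t=21.24
0.1690 F=1.7 plat=0.1650 t=21.57
0.1680 F=5.1 plat=0.1649 t=21.91
0.1675 F=6.7 plat=0.1649 t=22.24
0.1670 F=9.0 plat=0.1648 t=22.57
0.1665 F=10.3 plat=0.1651 t=22.91
0.1660 F=12.2 plat=0.1650 t=23.24
0.1655 F=14.1 plat=0.1648 t=23.57
0.1652 F=15.1 plat=0.1650 t=23.91
0.1649 F=14.1 plat=0.1649 t=24.24
0.1646 F=15.3 plat=0.1649 t=24.57
0.1643 F=13.8 plat=0.1647 t=24.91
0.1640 F=14.7 plat=0.1649 t=25.24
0.1637 F=13.0 plat=0.1651 t=25.57
0.1634 F=14.2 plat=0.1649 t=25.91
0.1631 F=14.9 plat=0.1649 t=26.24
0.1628 F=12.1 plat=0.1649 t=26.57
0.1623 F=14.0 plat=0.1648 t=26.91
0.1620 F=14.9 plat=0.1647 t=27.24
0.1617 F=6.9 plat=0.1637 t=27.57
0.1
[... 1433 characters left out ...]
F=6.5
h=0.1334 t=30.51 v=-10.7 F=6.9
h=0.1331 t=30.56 v=-9.6 F=7.0
h=0.1324 t=30.61 v=-9.7 F=6.7
h=0.1320 t=30.66 v=-9.4 F=6.4
h=0.1313 t=30.71 v=-9.8 F=6.0
h=0.1308 t=30.76 v=-10.6 F=7.1
h=0.1304 t=30.81 v=-10.8 F=7.2
h=0.1297 t=30.86 v=-10.9 F=7.8
h=0.1293 t=30.91 v=-10.7 F=6.9
h=0.1288 t=30.96 v=-10.0 F=7.0
h=0.1282 t=31.01 v=-10.2 F=5.9
h=0.1279 t=31.06 v=-10.0 F=6.4
h=0.1273 t=31.11 v=-9.8 F=6.6
h=0.1266 t=31.16 v=-10.7 F=6.7
h=0.1264 t=31.21 v=-10.1 F=6.0
h=0.1257 t=31.26 v=-10.1 F=6.9
h=0.1253 t=31.31 v=-10.3 F=6.6
h=0.1246 t=31.36 v=-10.3 F=5.7
h=0.1241 t=31.41 v=-10.4 F=6.2
after (0.11972959309953243, 32.1083)
after (0.11960402023142809, 32.3583)
after (0.11982425359603553, 32.6083)
```

The platform now reads a steady 0.1197 against rollers at about 0.1193. I'll make a final check with the tool clear of the lever.

Run:
```python
from h import *
p=r.read_state()["eef_pos"]; r.move_straight([p[0],p[1],.26],speed=.15); r.hold(.5)
D=cloud("top",optics.get_image("top")[1]); z=D[178:252,342:351,2]; print("plat",np.median(z))
Z=D[182:250,420:510,2]; print("roller",np.sort([np.median(c[(c>.09)&(c<.14)]) for c in Z.T if ((c>.09)&(c<.14)).sum()>40])[-8:].round(4))
s=r.read_state(); print(s["time_s"],s["contact_force"],s["eef_pos"])
a,_=optics.get_image("side"); cv2.imwrite("pics/s3.png",a[...,::-1])
```

```text
plat 0.11895780908283873
roller [0.1185 0.1185 0.1185 0.1186 0.1187 0.1187 0.1187 0.119 ]
33.8333 [-0.18954626  0.38026297  0.47269807] [0.52898645 0.11347996 0.25985558]
```

View pics/s3.png

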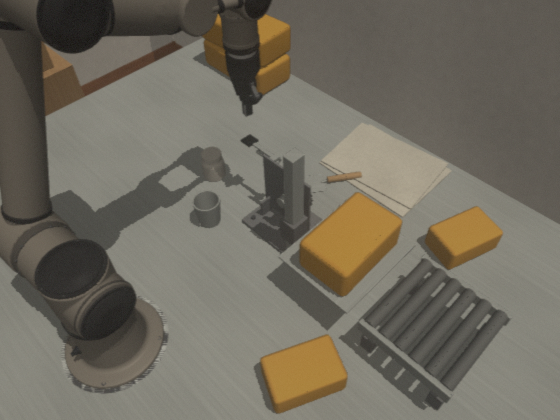

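The cheese is on the lowered platform at (350,243). The lever has sprung back up, with its pad at (250,141). The tool is clear at (247,112), and the jar, beaker and scraper have not moved.

```bash
python3 -c "
from workcell import r
r.finish_job()"
```

```text
the job is handed in; nothing more can be done
```

The platform is now held level with the roller table. At the last check its top read 0.1190 m against about 0.1187 m for the rollers, well inside the 8 mm allowed. The job was handed in at about 34 s.

- **Pressing the lever:** I pushed the pad down with the closed fingertips. Measured force peaked at about 15.3 N, then fell to 6–7 N once the pawl was clear. It never showed the steep rise of the hard stop.
- **Sinking and release:** The platform sank at about 10 mm/s. I let the lever go at about 0.124 m, and the pawl caught it after nine teeth. Its height stayed steady afterwards.
- **Surroundings:** The cheese is still on the platform, the lever sprang back up, and the jar, beaker and scraper are where they were. The tool was clear of everything.

**What disagreed:** My first press touched nothing. The side camera showed the closed fingertips about 30 mm higher than the given tool length (`r.tip_extent`, 25 mm) implied. Going lower with the same force checks fixed it, at the cost of about 12 s.

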